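Unlock a tape roll from its leaning spindle

ROBOT

A 7-joint arm with a two-finger parallel gripper is mounted at the origin on the work surface. World frame = base frame: x ahead of the robot, y to its left, z up, the work surface at z = 0. Lengths are in m, angles in rad, forces in N, time in s.
With the tool pointing down it reaches from about 0.4 to 0.875 m from the base axis. Payload 19.3 kg.
Tool frame: the origin (TCP) lies at the very end of the fingers, on their centre line; the grasp point (between the pads) lies 19 mm behind it; z points along the fingers, y is the direction in which the jaws open and shut (so a half turn about z gives the same grasp; the last joint's range is limited). The gripper opens to 85 mm and grips with 20 to 120 N. Pads are 22 mm wide; open, the fingers measure 114 mm over their backs; the gripper's body (76 mm by 85 mm) begins 54 mm behind the grasp point. The pads swing forward as they close: fully open they stand 13 mm farther back than shut.
Start: joints at [1.187, 0.521, -0.036, 1.599, 0.021, 1.021, -0.113], TCP at [0.193, -0.594, 0.231] pointing down, gripper open.
Joint ranges: [-2.91, 2.91], [-0.3, 2.13], [-1.5, 1.42], [0.17, 2.43], [-1.26, 4.41], [0.16, 1.93], [-2.52, 2.52]. Speed limits (rad/s): [1.89, 1.89, 2.39, 2.39, 3.01, 3.01, 3.01].

INTERFACE

Orientations are given as [roll, pitch, yaw] about the fixed x, y, z axes, in that order (R = Rz(yaw) Ry(pitch) Rx(roll)).
In Python, from cell import env, inverse_kinematics, cams, job_done, readout gives the robot as it stands. Calls block until the motion is done:
- env.reach(position, orientation): joint-space move of the TCP to a pose.
- env.movel(position, rotation=None, v=0.15, contact_N=None): straight line of the TCP; rotation=None keeps the orientation; v is the mean speed in m/s. With contact_N (N) it stops when the force on the tool has changed by that much, and returns True; else False.
- env.goto_joints(angles): joint-space move.
- env.move_gripper(opening, squeeze=None): opening from 0.0 (shut) to 1.0 (fully open); squeeze is the grip in N (None keeps the last); returns when the fingers have stopped.
- env.hold(seconds).
- inverse_kinematics(position, orientation): joint angles nearest the present ones, or None.
- cams.camera(name): name is "scene" or "side" or "wrist"; returns a dict with "pixels" (400x640x3 uint8, blue, green, red), "K" (3x3 intrinsics, pixels), "extrinsics" (4x4, takes a point from camera to world coordinates); the wrist camera has in their place "hand_eye" (4x4, takes a point from camera to tool coordinates, whose origin is the TCP and whose axes are the flange's). Camera axes: x right, y down, z forward; pixel columns grow to the right and rows downward; lengths in m; the calibration is good to about 2 mm. A picture is of the moment at which its call begins: read the wrist's pose just before it. There is no depth.
A pose or a line that the arm cannot do raises env.MotionError and nothing moves.
- job_done(): hands the job in, once; it reports no verdict.
Readings, each from a call of its own:
- readout.current_time(): time.
- readout.current_joints(): joint angles.
- readout.current_dq(): joint speeds.
- readout.current_tau(): joint torques, N m.
- readout.current_eef_pos(): TCP position.
- readout.current_ee_rot(): TCP orientation.
- readout.current_force(): force on the tool from outside, world axes, zero at the start.
- readout.current_ft_torque(): the same for the moment, N m.
- readout.current_grip_width(): opening from 0.0 (shut) to 1.0 (fully open).
Only numpy, scipy, OpenCV 4.12 (cv2) and the standard library are available. Lean on these libraries where they do the work, as an engineer would, in place of code of your own. Each camera call takes 0.05 s, during which the arm holds its last target.

TASK

The rust-brown abrasive tape roll on the slanted dispenser is finished with. Lift it gently against the spindle's sprung lock and turn it until you feel the lock let go, draw it straight off the spindle without forcing it, and set it down gently, flat and the same way up, on the floor of the green tray beside the grey roll. Leave the grey roll, the aluminium flange and the grinding disc where they are.

Things in the scene. Friction and masses are not known exactly. Their poses are not given: they have to be found in the camera images.
- roll_center (a point): centre (on the axis, half-way up) of the rust-brown tape roll: rigid ring 60 mm across, 44 mm high, 0.22 kg, bore 38 mm; z along its axis, away from its seat. It starts seated on the spindle's plate, leaning with it, up to 2 mm off the spindle's axis, its x along the spindle's x
- roll_foot (a point): centre of the brown roll's underside (axes as roll_center). An 8 mm thick web closes the bore at this end but for a round hole 23 mm wide with four open keyways, 10 mm wide, along the roll's +x, -x, +y and -y; the lock bar can pass only through two opposite keyways
- spindle: fixed steel spindle, 19 mm thick, of the blue dispenser, leaning 30 degrees from vertical, to the robot's right or right and away. Origin at its foot, at the centre of the top face of its round seat plate (72 mm wide, 6 mm thick, about 90 mm above the table); z along the spindle to its tip; x points up-slope, away from the way it leans; y is level
- spindle_tip (a point): tip of the spindle, on its axis 54 mm above the seat plate, 10 mm above the top of the seated roll; axes as the spindle's. To come off, the roll's foot must be drawn along the spindle past this point
- lock (a point): point on the spindle's axis 11 mm above the plate (axes as the spindle's): underside of a brass cross-bar inside the roll, 33 mm tip to tip, 5 mm wide, 4 mm thick. Lifted 3 mm, the roll's web meets it. The bar is sprung: it gives up to 9 mm along the spindle, pushing back 2 N at first plus 1 N per mm, then stops hard
- lock_bar (a point): the same bar, its middle (axes as the spindle's, not the bar's). It points 0.36 to 1.21 rad anticlockwise (about +z) of the spindle's x: unknown, fixed in a run. With the roll lifted 5 to 8 mm and turned till keyways meet the bar (within 0.2 rad), the bar snaps down through the web and the push ceases: then draw it off. Turning on jams it
- tray: fixed open green tray, outside 190 mm along its x by 270 mm along its y and 30 mm high, walls 5 mm, floor 5 mm thick; origin at the centre of its underside. The grey roll stands in its +y half, the -y half is empty
- spare_center (a point): centre of the grey tape roll standing flat in the tray, of the same make as the brown one (60 mm in diameter, 44 mm high); leave it alone
- flange: loose aluminium flange, double cone 116 mm in diameter and 50 mm high, standing on the table; origin at the centre of its underside; leave it alone
- disc: loose grey grinding disc, 110 mm in diameter and 6 mm thick, flat on the table; origin at the centre of its underside; leave it alone
There are look-alikes about, which are no part of the job. Leave any blue or purple look-alike of the part that bears roll_center alone.

How it is judged:
By the outcome, as a careful person would: the job done as asked, in the order asked, and still so for the second after the job is handed in, with the robot touching nothing.
It also fails if it takes over 50 s, if anything falls off the work surface, if the arm or the gripper's body presses on something with over 40 N, if the wrist force passes 120 N, or if a joint passes its speed limit or range.

## Working session

There is one attempt and no reset: what is moved stays moved. The work goes in short steps, each a Python script; the robot and the scene stay as the last script left them, time stands still between calls to the robot, and variables do not carry over. Pictures are saved under pics/ and viewed, and the job is handed in when it is done.

```bash
ls; mkdir -p pics; python3 - <<'E'
from cell import env,cams,readout
import cv2,numpy as np
for n in ["scene","side","wrist"]:
    c=cams.camera(n); cv2.imwrite(f"pics/{n}0.png",c["pixels"])
    print(n,np.round(c["K"],1).tolist(),np.round(c.get("extrinsics",c.get("hand_eye")),3).tolist())
print(readout.current_time(),readout.current_eef_pos(),readout.current_ee_rot())
E
```

```text
pics
scene [[372.2, 0.0, 319.6], [0.0, 372.2, 199.8], [0.0, 0.0, 1.0]] [[0.42, 0.561, -0.713, 1.198], [0.907, -0.251, 0.337, -0.289], [0.01, -0.788, -0.615, 0.685], [0.0, 0.0, 0.0, 1.0]]
side [[459.2, 0.0, 315.9], [0.0, 459.2, 207.1], [0.0, 0.0, 1.0]] [[-0.984, -0.098, 0.148, 0.399], [-0.177, 0.609, -0.773, 0.715], [-0.015, -0.787, -0.617, 0.672], [0.0, 0.0, 0.0, 1.0]]
wrist [[288.9, 0.0, 320.3], [0.0, 288.9, 200.2], [0.0, 0.0, 1.0]] [[-0.0, -0.946, -0.323, 0.083], [1.0, -0.0, 0.0, 0.0], [-0.0, -0.323, 0.946, -0.143], [0.0, 0.0, 0.0, 1.0]]
0.15 [ 0.19278041 -0.59425228  0.23084603] [-3.14070770e+00  7.82927152e-05  3.13749189e-01]
```

View pics/scene0.png

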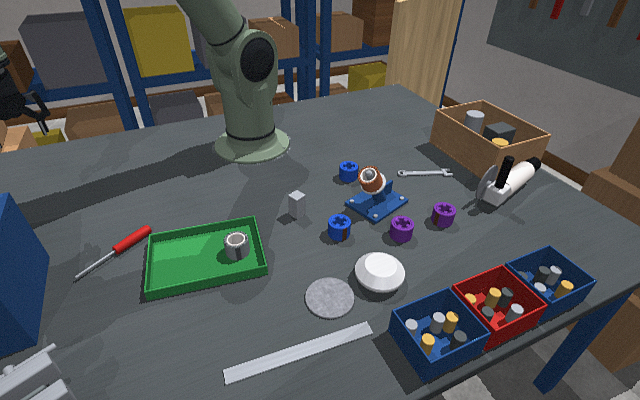

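View pics/side0.png

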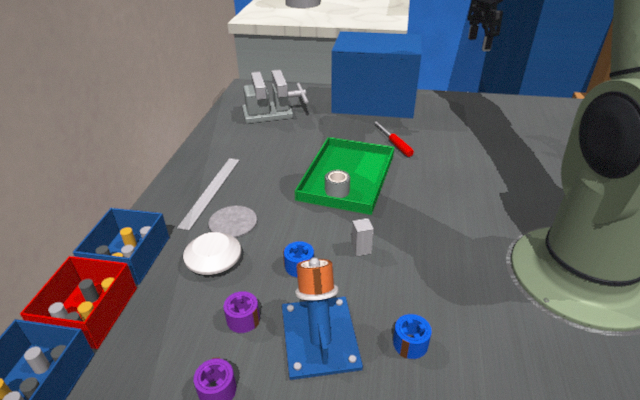

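View pics/wrist0.png

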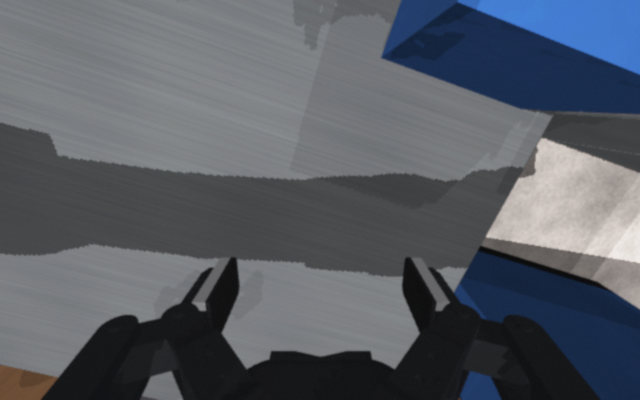

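Candidates: the brown roll on the dispenser at scene (372,180) / side (316,277). Look-alikes are blue at scene (348,171) and (340,228), purple at (402,229) and (444,214), and the grey roll at (236,246). By colour and seating I choose the brown one, and check it in a crop.

```bash
python3 - <<'E'
import cv2,numpy as np
a=cv2.imread("pics/scene0.png")[145:225,325:425]; b=cv2.imread("pics/side0.png")[245:385,265:375]
a=cv2.resize(a,(500,400),interpolation=cv2.INTER_CUBIC); b=cv2.resize(b,(314,400),interpolation=cv2.INTER_CUBIC)
cv2.imwrite("pics/crop0.png",cv2.resize(np.hstack([a,b]),(800,393)))
E
```

```text
(no output)
```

View pics/crop0.png

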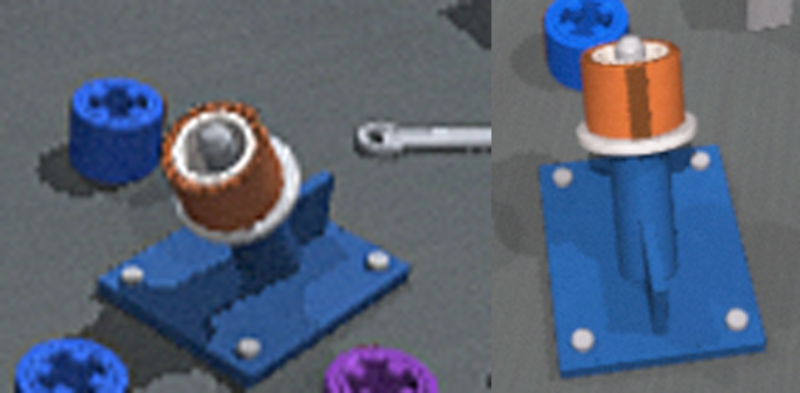

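The crop confirms the brown roll on the leaning spindle (tip at scene ~(369,172)), with a dark stripe on its up-slope side. Now triangulate the base screws, the tip and the roll, and locate the tray and grey roll.

```bash
cat > h.py <<'E'
import cv2,numpy as np
from scipy.spatial.transform import Rotation as R
def ray(c,uv,T=None):
    T=c["extrinsics"] if T is None else T
    d=T[:3,:3]@np.linalg.solve(c["K"],[uv[0],uv[1],1.]); return T[:3,3],d/np.linalg.norm(d)
def plane(c,uv,z,T=None):
    o,d=ray(c,uv,T); return o+d*(z-o[2])/d[2]
def tri(rays):
    A=np.zeros((3,3));b=np.zeros(3)
    for o,d in rays:
        P=np.eye(3)-np.outer(d,d);A+=P;b+=P@o
    p=np.linalg.solve(A,b); return p,[float(np.linalg.norm((np.eye(3)-np.outer(d,d))@(p-o))*1000) for o,d in rays]
def proj(c,p,T=None):
    T=c["extrinsics"] if T is None else T
    q=T[:3,:3].T@(np.asarray(p)-T[:3,3]); q=c["K"]@q; return q[:2]/q[2]
def blobs(mask,amin):
    n,l,s,ce=cv2.connectedComponentsWithStats(mask.astype(np.uint8)); return [(np.round(ce[i],1).tolist(),s[i].tolist()) for i in range(1,n) if s[i,4]>=amin]
E
python3 - <<'E'
from h import *
from cell import cams
import pickle
C={n:cams.camera(n) for n in("scene","side")}
pickle.dump(C,open("c0.pkl","wb"))
for n,c in C.items():
    im=c["pixels"];hsv=cv2.cvtColor(im,cv2.COLOR_BGR2HSV).astype(int);H,S,V=hsv[...,0],hsv[...,1],hsv[...,2]
    print(n,"brown",blobs((H>3)&(H<16)&(S>110)&(V>50),80))
    g=(H>50)&(H<75)&(S>120);print("green",blobs(g,500))
    cn=max(cv2.findContours(g.astype(np.uint8),0,1)[0],key=cv2.contourArea);print(cv2.approxPolyDP(cv2.convexHull(cn),4,True)[:,0].tolist())
    r=(slice(195,222),slice(345,405)) if n=="scene" else (slice(296,372),slice(284,360))
    print("screws",[( [b[0][0]+r[1].start,b[0][1]+r[0].start],b[1][4]) for b in blobs((S<70)[r]&(V>120)[r],6)])
    r=(slice(160,190),slice(355,390)) if n=="scene" else (slice(254,300),slice(294,345))
    cv2.imwrite(f"pics/z_{n}.png",cv2.resize(im[r],None,fx=12,fy=12,interpolation=0))
t=lambda a,b:tri([ray(C["scene"],a),ray(C["side"],b)])
for a,b in [((351.7,200.8),(297.3,366.2)),((401.9,197.9),(352.5,358.7)),((375.5,215.8),(290.2,308.1)),((351.7,200.8),(339.4,302)),((401.9,197.9),(297.3,366.2)),((401.9,197.9),(352.5,358.7))]: print(a,b,t(a,b))
print("tip",t((369,171.5),(315,262)))
E
```

```text
scene brown [([374.8, 20.2], [352, 0, 43, 47, 1366]), ([616.7, 12.8], [607, 0, 21, 27, 228]), ([15.2, 66.3], [0, 40, 34, 53, 449]), ([338.5, 70.4], [330, 66, 18, 10, 124]), ([204.5, 90.4], [188, 85, 31, 12, 177]), ([281.3, 98.2], [273, 92, 20, 13, 158]), ([454.8, 103.6], [442, 95, 35, 20, 147]), ([72.5, 109.3], [46, 100, 70, 20, 300]), ([16.6, 123.3], [0, 114, 36, 28, 285]), ([564.7, 168.0], [540, 151, 49, 41, 492]), ([371.2, 181.3], [358, 166, 25, 26, 273]), ([630.4, 356.3], [621, 344, 19, 24, 93])]
green [([199.6, 258.0], [144, 216, 124, 85, 6738])]
[[254, 216], [267, 274], [147, 300], [149, 234]]
screws [([401.6, 197.3], 9), ([351.6, 200.3], 9), ([375.4, 215.1], 11)]
side brown [([600.0, 67.0], [573, 25, 39, 74, 588]), ([315.3, 278.9], [297, 260, 37, 34, 943]), ([404.2, 348.8], [401, 341, 8, 17, 90])]
green [([346.9, 174.1], [295, 137, 100, 78, 4671])]
[[328, 137], [394, 147], [371, 214], [295, 199], [296, 187]]
screws [([313.4, 297.4], 128), ([338.9, 301.8], 34), ([290.0, 307.8], 36), ([351.9, 358.4], 46), ([297.0, 365.6], 46)]
(351.7, 200.8) (297.3, 366.2) (array([ 0.47980373,  0.22143205, -0.0296216 ]), [64.49393077884929, 64.4939307788493])
(401.9, 197.9) (352.5, 358.7) (array([0.4583216 , 0.30089354, 0.00669012]), [40.74179052478013, 40.74179052478015])
(375.5, 215.8) (290.2, 308.1) (array([0.54999752, 0.18976851, 0.01443265]), [0.40199958916985085, 0.4019995891699848])
(351.7, 200.8) (339.4, 302) (array([0.46392804, 0.16144447, 0.01495712]), [0.31000212863363447, 0.3100021286336766])
(401.9, 197.9) (297.3, 366.2) (array([0.51240999, 0.30396684, 0.01484489]), [0.43900711745369286, 0.43900711745371346])
(401.9, 197.9) (352.5, 358.7) (array([0.4583216 , 0.30089354, 0.00669012]), [40.74179052478013, 40.74179052478015])
tip (array([0.50297206, 0.18446467, 0.13453315]), [0.774958044964961, 0.7749580449650756])
```

View pics/z_scene.png

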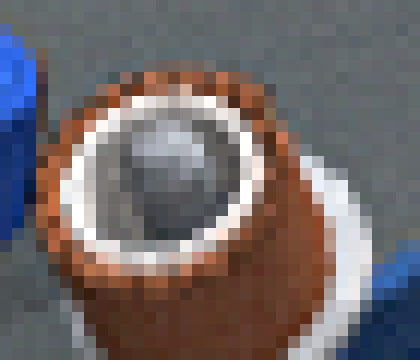

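View pics/z_side.png

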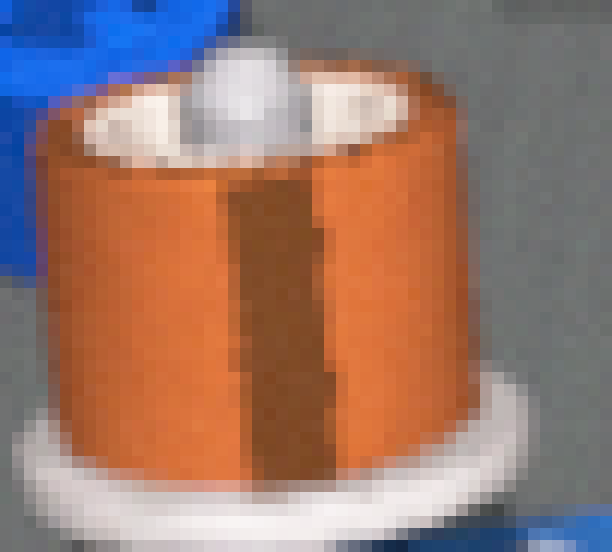

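```bash
cat >> h.py <<'E'
L=np.array([0.316,-0.949]);L/=np.linalg.norm(L)
def frame(L,tip):
    u=np.array([.5*L[0],.5*L[1],np.cos(np.pi/6)]);x=np.array([-u[2]*L[0],-u[2]*L[1],.5]);M=np.column_stack([x,np.cross(u,x),u])
    return M,np.asarray(tip)-.054*u
TIP=np.array([.503,.1845,.136])
Rs,FOOT=frame(L,TIP)
def toolR(a,Rs_=None): return (Rs if Rs_ is None else Rs_)@R.from_euler('z',a).as_matrix()@np.diag([1,-1,-1.])
def rpy(M): return R.from_matrix(M).as_euler('xyz')
E
python3 - <<'E'
from h import *
from cell import cams,inverse_kinematics as ik
import pickle
C=pickle.load(open("c0.pkl","rb"))
print("foot",FOOT,Rs)
for n in C: print(n,[np.round(proj(C[n],FOOT+Rs@np.array(p)),1).tolist() for p in [(0,0,0),(.036,0,0),(0,.036,0),(-.036,0,0),(0,-.036,0),(0,0,.054),(0.03,0,.044)]])
hT=cams.camera("wrist")["hand_eye"]
for a in np.arange(-3.0,3.2,.3):
    M=toolR(a)
    q=ik(FOOT+Rs@[0,0,.012],rpy(M)); q2=ik(FOOT+Rs@[0,0,.1],rpy(M))
    # camera view: cam z=-u, cam x dir at angle a
    Rc=Rs@R.from_euler('z',a).as_matrix()@np.diag([1,-1,-1.]); Tc=np.eye(4);Tc[:3,:3]=Rc;Tc[:3,3]=FOOT+Rs@[0,0,.22]
    Tt=Tc@np.linalg.inv(hT); q3=ik(Tt[:3,3],rpy(Tt[:3,:3]))
    f=lambda q:None if q is None else np.round(q,2).tolist()
    print(round(a,2),f(q),q2 is not None,"cam",f(q3),np.round(Tt[:3,3],2))
E
```

```text
foot [0.49446995 0.21011715 0.08923463] [[-0.27360152 -0.94878323  0.15796391]
 [ 0.82167038 -0.31592782 -0.47439161]
 [ 0.5         0.          0.8660254 ]]
scene [[374.1, 181.6], [382.0, 172.0], [364.4, 176.2], [366.2, 191.3], [384.3, 187.2], [369.3, 171.2], [377.0, 165.0]]
side [[318.1, 292.6], [320.8, 299.7], [339.4, 290.0], [315.6, 286.0], [296.6, 295.1], [315.3, 261.1], [318.0, 271.9]]
-3.0 [-0.05, 0.66, -0.2, 1.92, -0.61, 0.73, -2.4] True cam [0.48, 0.59, -0.72, 2.2, -0.77, 0.33, -0.59] [0.47 0.17 0.14]
-2.7 [-0.01, 0.66, -0.26, 1.91, -0.57, 0.72, -2.14] True cam [0.54, 0.67, -0.73, 2.14, -0.74, 0.43, -0.26] [0.48 0.16 0.13]
-2.4 [0.03, 0.67, -0.31, 1.91, -0.52, 0.71, -1.89] True cam [0.57, 0.74, -0.73, 2.06, -0.64, 0.54, -0.02] [0.49 0.16 0.13]
-2.1 [0.09, 0.68, -0.4, 1.91, -0.44, 0.69, -1.66] True cam [0.58, 0.81, -0.74, 1.97, -0.51, 0.67, 0.16] [0.5  0.15 0.13]
-1.8 [0.15, 0.7, -0.48, 1.9, -0.36, 0.68, -1.43] True cam [0.57, 0.87, -0.77, 1.86, -0.38, 0.79, 0.33] [0.51 0.15 0.12]
-1.5 [0.19, 0.71, -0.55, 1.9, -0.29, 0.67, -1.19] True cam [0.56, 0.94, -0.82, 1.76, -0.23, 0.91
[... 1111 characters left out ...]
.97, 1.89, 0.24, 0.69, 1.33] True cam [-1.12, 0.91, 1.22, 1.92, -1.11, 1.26, -2.3] [0.5  0.21 0.16]
1.8 [0.61, 1.06, -1.28, 1.88, 0.65, 0.85, 1.27] True cam [-0.7, 0.48, 0.41, 2.01, -0.62, 0.7, -2.46] [0.49 0.21 0.16]
2.1 [0.61, 1.06, -1.28, 1.88, 0.65, 0.85, 1.57] True cam [-0.19, 0.42, -0.22, 2.08, -0.29, 0.49, -2.48] [0.48 0.2  0.15]
2.4 [0.61, 1.06, -1.28, 1.88, 0.65, 0.85, 1.87] True cam [-0.0, 0.42, -0.39, 2.15, -0.36, 0.36, -2.08] [0.48 0.19 0.15]
2.7 [-0.63, 0.78, 0.64, 1.95, -1.15, 1.1, -2.52] True cam [0.21, 0.46, -0.57, 2.2, -0.49, 0.29, -1.59] [0.47 0.18 0.15]
3.0 [-0.24, 0.66, 0.06, 1.93, -0.81, 0.82, -2.51] True cam [0.38, 0.52, -0.69, 2.21, -0.67, 0.27, -1.04] [0.47 0.18 0.14]
```

```bash
python3 - <<'E'
from h import *
from cell import env,cams,readout,inverse_kinematics as ik
import pickle
hT=cams.camera("wrist")["hand_eye"]
a=-0.6;d=.33
Tc=np.eye(4);Tc[:3,:3]=toolR(a);Tc[:3,3]=FOOT+Rs@[0,0,d]
Tt=Tc@np.linalg.inv(hT); q=ik(Tt[:3,3],rpy(Tt[:3,:3])); print(q,Tt[:3,3],rpy(Tt[:3,:3]))
t=readout.current_time();env.goto_joints(q);print("t",t,readout.current_time())
p=readout.current_eef_pos();r=readout.current_ee_rot();f=readout.current_force();print(p,r,f)
c=cams.camera("wrist");T=np.eye(4);T[:3,:3]=R.from_euler('xyz',r).as_matrix();T[:3,3]=p;T=T@c["hand_eye"];c["T"]=T
pickle.dump(c,open("w1.pkl","wb"));cv2.imwrite("pics/w1.png",c["pixels"])
u,v=map(int,proj(c,FOOT,T));print(u,v,proj(c,TIP,T))
cv2.imwrite("pics/w1z.png",cv2.resize(c["pixels"][v-45:v+45,u-50:u+50],None,fx=6,fy=6,interpolation=cv2.INTER_CUBIC))
E
```

```text
[ 0.46686907  0.88805397 -0.87740274  1.42331751 -0.03784797  1.4118173
  1.0769833 ] [0.55129537 0.12351983 0.22576817] [ 2.6261294  -0.57881599  3.09504126]
t 0.35 3.1583
[0.55149898 0.12277247 0.22566385] [ 2.62699496 -0.57878326  3.09314462] [-0.57129791 -1.02807123  0.57436163]
321 200 [321.59271698 200.42563023]
```

View pics/w1.png

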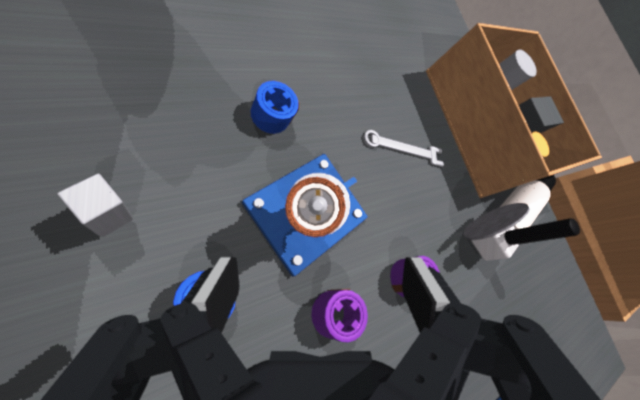

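View pics/w1z.png

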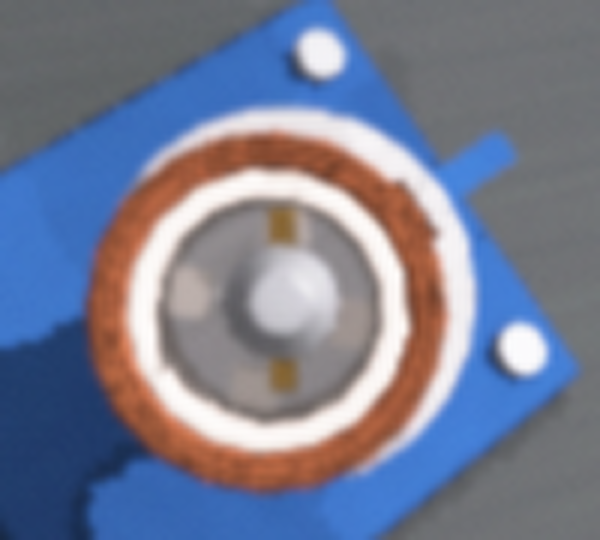

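The wrist view shows the bar vertical in the crop, (282,225) to (284,377). The pale web sectors lie between the keyways, and spindle x points up and right at 34°. So the bar is about 0.98 rad anticlockwise of x, and a clockwise turn of about 0.59 rad should release it. Next I refine the axis from all three views.

```bash
cat > m.py <<'E'
from h import *
import pickle
C=pickle.load(open("c0.pkl","rb"));w=pickle.load(open("w1.pkl","rb"));T=w["T"]
wp=lambda x,y:((x+.5)/6-.5+271,(y+.5)/6-.5+155)
r1=[ray(C["scene"],(368.5,174.6)),ray(C["side"],(314.8,263.6)),ray(w,wp(268,311),T)]
top,e=tri(r1);print("rolltop",top,e,"2cam",tri(r1[:2]))
# axis: wrist plate centre & bar mid rays; evaluate in spindle frame rel. to old foot
rel=lambda p:Rs.T@(p-FOOT)*1000
print("top rel",rel(top))
h=rel(top)[2]/1000-.044
def atz(uv,z):
    o,d=ray(w,uv,T);n=Rs[:,2];return o+d*((FOOT-o)@n+z)/(d@n)
for n,uv,z in [("plate",wp(286,296),0),("bar",wp(283,300),.015),("top",wp(268,311),.044)]:
    print(n,uv,rel(atz(uv,z+h)))
for n,c in C.items(): print(n,proj(c,top))
for n,c in C.items():
    print(n,"tray", [np.round(plane(c,p,.03)[:2],3).tolist() for p in ([[254,216],[267,274],[147,300],[149,234]] if n=="scene" else [[328,137],[394,147],[371,214],[295,199]])])
E
python3 m.py
python3 - <<'E'
import cv2,numpy as np
a=cv2.imread("pics/scene0.png")[205:310,135:275]; b=cv2.imread("pics/side0.png")[130:225,285:405]
cv2.imwrite("pics/tray.png",np.hstack([cv2.resize(a,(400,300)),cv2.resize(b,(400,300))]))
E
```

```text
rolltop [0.50512265 0.18128711 0.12681966] [0.5497880562610306, 0.48886515144497733, 0.7026775836533959] 2cam (array([0.50469792, 0.18176913, 0.12705194]), [0.1862395124536549, 0.18623951245374165])
top rel [-7.81086151 -0.99889291 47.90906234]
plate (318.25, 203.91666666666666) [-5.23418679 -1.34861834  3.90906234]
bar (317.75, 204.58333333333334) [-5.87440036 -1.51632614 18.90906234]
top (315.25, 206.41666666666666) [-8.41816264 -1.3529288  47.90906234]
scene [368.36122427 174.75434678]
side [314.51386964 263.53372218]
scene tray [[0.431, -0.122], [0.639, -0.155], [0.602, -0.408], [0.389, -0.386]]
side tray [[0.576, -0.411], [0.391, -0.384], [0.428, -0.085], [0.607, -0.113]]
```

View pics/tray.png

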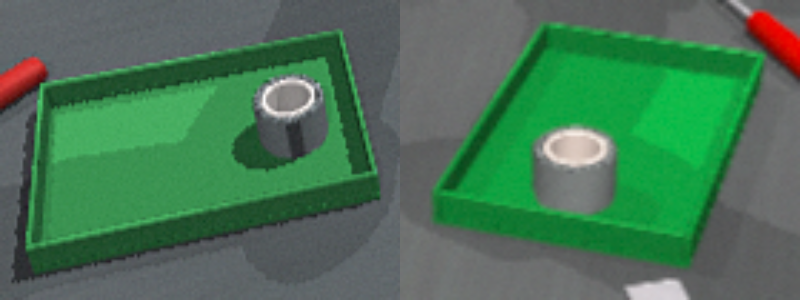

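```bash
python3 - <<'E'
from h import *
import pickle
C=pickle.load(open("c0.pkl","rb"))
A=np.array([plane(C["scene"],p,.03)[:2] for p in [(254,216.2),(266.3,267.3),(145.5,290.8),(149.7,235.8)]])
B=np.array([plane(C["side"],p,.03)[:2] for p in [(372.6,205.4),(295.5,190.2),(328.5,137.9),(393.9,148)]])
for X in(A,B,(A+B)/2): 
    print(np.round(X,3).tolist(),"c",X.mean(0).round(4),"sides",[round(float(np.linalg.norm(X[i]-X[i-1])),3) for i in range(4)])
X=(A+B)/2; c=X.mean(0); v=(X[0]+X[1]-X[2]-X[3]);v/=np.linalg.norm(v);print("y dir",v,np.arctan2(v[1],v[0]))
g,e=tri([ray(C["scene"],(236.2,239)),ray(C["side"],(337.2,176.6))]);print("grey top",g,e,"in tray",np.array([[v[1],-v[0]],v])@(g[:2]-c))
for y in(-.05,-.06,-.065): print(y,c+v*y,np.linalg.norm(c+v*y-g[:2]))
F=FOOT+Rs@np.array([-5.5,-1.4,3.9])*1e-3;print("FOOT",F)
E
cat >> h.py <<'E'
FOOT=FOOT+Rs@np.array([-5.5,-1.4,3.9])*1e-3
def at(x,y,z): return FOOT+Rs@np.array([x,y,z])
E
```

```text
[[0.431, -0.122], [0.619, -0.15], [0.575, -0.409], [0.397, -0.385]] c [ 0.5056 -0.2666] sides [0.265, 0.189, 0.263, 0.18]
[[0.427, -0.117], [0.613, -0.147], [0.574, -0.406], [0.391, -0.379]] c [ 0.5012 -0.2623] sides [0.264, 0.188, 0.262, 0.185]
[[0.429, -0.12], [0.616, -0.149], [0.575, -0.408], [0.394, -0.382]] c [ 0.5034 -0.2644] sides [0.264, 0.189, 0.262, 0.182]
y dir [0.14473482 0.98947048] 1.425551363402187
grey top [ 0.51894589 -0.19182744  0.04918779] [0.2624282309656149, 0.262428230965678] in tray [0.00487251 0.07409985]
-0.05 [ 0.49616312 -0.31391536] 0.12419546985691562
-0.06 [ 0.49471577 -0.32381007] 0.13418834444034627
-0.065 [ 0.4939921  -0.32875742] 0.1391851655492477
FOOT [0.49791911 0.20419013 0.08986213]
```

```bash
python3 - <<'E'
from h import *
from cell import env,cams,readout
X=-.0023
env.reach(at(X,0,.12),rpy(toolR(0)))
print(readout.current_time(),readout.current_eef_pos()-at(X,0,.12),readout.current_force())
c=cams.camera("wrist");cv2.imwrite("pics/w2.png",c["pixels"])
s=cams.camera("scene");cv2.imwrite("pics/s2.png",cv2.resize(s["pixels"][90:240,290:490],(800,600)))
E
```

```text
4.0417 [ 4.51188145e-04 -9.65298304e-05  2.45656527e-04] [ 0.15040403 -0.52784261  0.38207608]
```

View pics/w2.png

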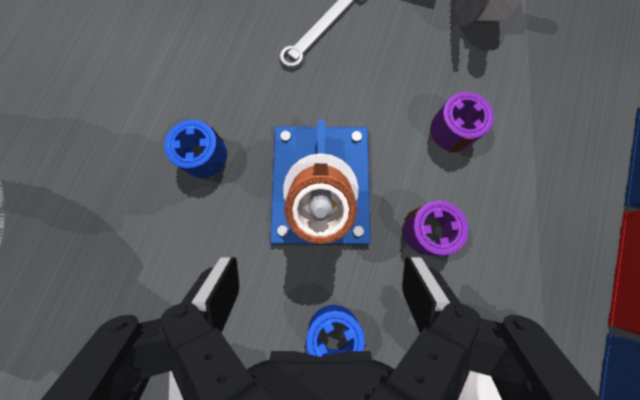

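View pics/s2.png

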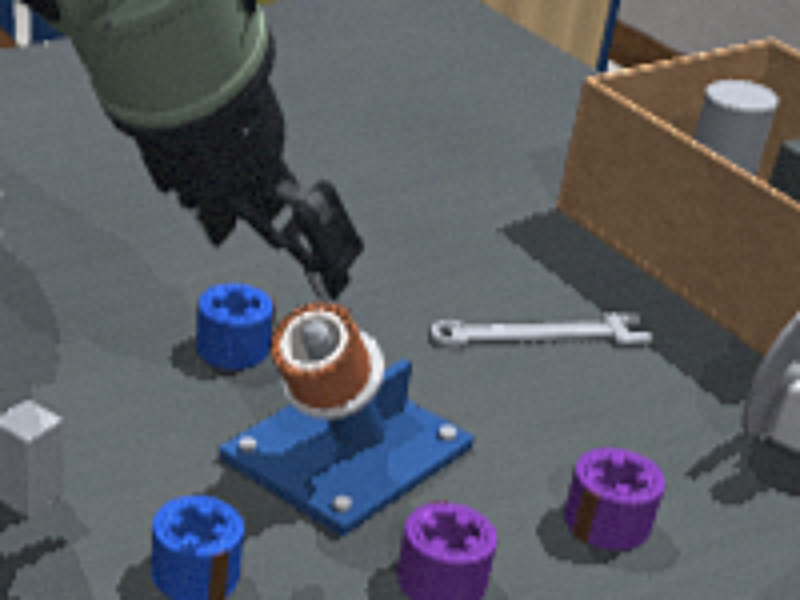

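The wrist view is aligned: spindle tip at column 320, roll spanning columns 285–356, fingers centred at 321. Descend and grip.

```bash
python3 - <<'E'
from h import *
from cell import env,cams,readout
X=-.0023
r=env.movel(at(X,0,.008),v=.08,contact_N=8)
print("contact",r,readout.current_time(),Rs.T@(readout.current_eef_pos()-FOOT)*1000)
f0=readout.current_force();print("f",Rs.T@f0)
env.move_gripper(0.0,40)
env.hold(.2)
print("w",readout.current_grip_width(),readout.current_time(),"df",Rs.T@(readout.current_force()-f0),"tq",readout.current_ft_torque())
c=cams.camera("wrist");cv2.imwrite("pics/w3.png",c["pixels"])
E
```

```text
contact False 5.6917 [-2.42217309 -0.21971103  8.40133067]
f [0.03977962 0.14933726 0.64002856]
w 0.7006391899804905 6.2667 df [1.52328708 2.73340371 9.77913624] tq [-0.36765815  0.22836757  0.17852751]
```

View pics/w3.png

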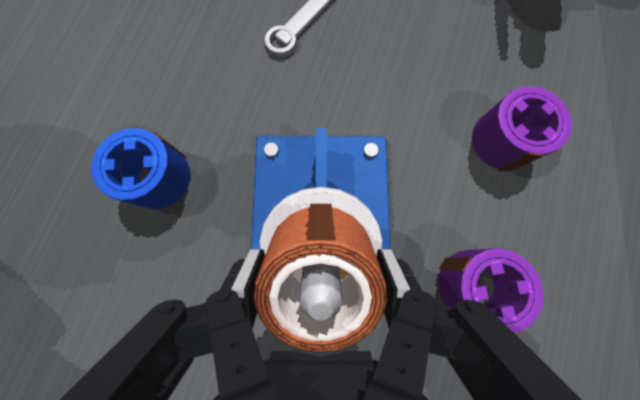

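```bash
cat >> h.py <<'E'
def st(tag=""):
    from cell import readout
    p=Rs.T@(readout.current_eef_pos()-FOOT)*1000; f=Rs.T@readout.current_force(); m=Rs.T@readout.current_ft_torque()
    print(tag,"t%.2f"%readout.current_time(),"p",p.round(2),"f",f.round(2),"m",m.round(3),"w%.3f"%readout.current_grip_width(),flush=True); return f
E
python3 - <<'E'
from h import *
from cell import env
env.movel(at(-.0023,0,.0095),v=.03);st("up1.5")
env.movel(at(-.0011,0,.0100),v=.03);st("c")
env.movel(at(-.000,0,.0105),v=.03);st("up2.5")
env.hold(.2);st()
E
```

```text
up1.5 t6.57 p [-2.31 -0.19  9.64] f [ 0.3  -1.29 -0.1 ] m [-0.267  0.494 -0.043] w0.698
c t6.82 p [-1.1   0.19  9.9 ] f [-0.93 -0.72 -1.79] m [ 0.017  0.682 -0.019] w0.702
up2.5 t7.07 p [ 0.06  0.04 10.49] f [-0.69 -0.04 -1.49] m [-0.023  0.723 -0.015] w0.700
 t7.27 p [-0.03  0.02 10.48] f [-1.29 -0.03 -0.6 ] m [-0.022  0.717  0.01 ] w0.699
```

```bash
python3 - <<'E'
from h import *
from cell import env
for z in (.0115,.0125,.0135,.0145):
    env.movel(at(0,0,z),v=.02);env.hold(.1);st(z)
E
```

```text
0.0115 t7.62 p [-2.000e-02 -1.000e-02  1.152e+01] f [-1.63  0.14 -1.05] m [0.004 0.708 0.041] w0.700
0.0125 t7.97 p [ 0.04  0.07 12.41] f [-1.3  -0.11 -4.15] m [-0.065  0.772  0.031] w0.703
0.0135 t8.32 p [ 0.02  0.07 13.45] f [-0.21 -0.46 -6.  ] m [ 0.009  0.749 -0.032] w0.702
0.0145 t8.67 p [1.000e-02 6.000e-02 1.447e+01] f [-0.81 -0.   -7.01] m [-0.015  0.748  0.043] w0.698
```

Contact came at about 3 mm, and the spring now pushes back about 5 N at about 6 mm lift, as specified. Turn clockwise in steps.

```bash
python3 - <<'E'
from h import *
from cell import env,readout
a=0
while a>-.85:
    a-=.1 if a>-.25 else .05
    env.movel(at(0,0,.0146),rpy(toolR(a)),v=.05);env.hold(.1)
    f=st("a%.2f"%a)
    if f[2]>-4.0:
        env.hold(.15); f=st("again")
        if f[2]>-4.0: break
    if np.hypot(f[0],f[1])>15: print("lateral");break
    if readout.current_time()>22: break
E
```

```text
a-0.10 t9.02 p [-0.03  0.07 14.55] f [-0.2  -0.19 -7.14] m [ 0.04   0.862 -0.003] w0.703
a-0.20 t9.37 p [-0.   -0.02 14.57] f [-1.31  0.39 -6.16] m [0.027 0.895 0.008] w0.700
a-0.30 t9.72 p [ 0.03 -0.07 14.59] f [-1.38  0.62 -5.45] m [-0.032  0.841 -0.004] w0.701
a-0.35 t10.07 p [ 0.16 -0.25 14.75] f [ 0.99 -0.25 -0.66] m [-0.088  0.347 -0.043] w0.698
again t10.22 p [ 0.09 -0.19 14.71] f [ 0.48 -2.11 -1.96] m [-0.178  0.29   0.002] w0.700
```

The push ceased at a = -0.35, right where the ±0.2 window about -0.58 should begin. Draw off gently along the axis, watching the forces.

```bash
python3 - <<'E'
from h import *
from cell import env,readout
M=rpy(toolR(-.35)); ok=True
for z in (.016,.018,.020,.023,.027):
    r=env.movel(at(0,0,z),M,v=.03,contact_N=8)
    f=st("z%.3f"%z)
    if r or f[2]<-7 or np.hypot(f[0]+1.1,f[1])>8: print("STOP",r);break
E
```

```text
z0.016 t10.47 p [ 0.09 -0.11 16.15] f [ 1.37 -0.74 -0.92] m [-0.181  0.118  0.009] w0.699
z0.018 t10.72 p [-1.000e-02 -8.000e-02  1.818e+01] f [ 1.58 -1.09 -0.48] m [-0.107  0.104 -0.082] w0.700
z0.020 t10.97 p [-0.   -0.06 20.15] f [ 1.38 -1.63 -0.78] m [-0.194  0.098 -0.033] w0.701
z0.023 t11.22 p [-0.36  0.03 23.22] f [-1.25 -0.39 -0.84] m [-0.033  0.633 -0.051] w0.700
z0.027 t11.50 p [-0.13 -0.05 27.2 ] f [-0.05 -0.2  -2.19] m [0.057 0.749 0.015] w0.698
```

The bar is passed with no resistance. Continue off the tip.

```bash
python3 - <<'E'
from h import *
from cell import env,readout,cams,inverse_kinematics as ik
M=rpy(toolR(-.35))
for z in (.045,.065,.095):
    r=env.movel(at(0,0,z),M,v=.06,contact_N=10);f=st("z%.3f"%z)
    if r: print("STOP");break
s=cams.camera("scene");cv2.imwrite("pics/s4.png",cv2.resize(s["pixels"][90:240,290:490],(800,600)))
# placing candidates
c=np.array([.4947,-.3238]);q0=readout.current_joints()
for yaw in np.arange(-3.1,3.2,.4):
    q=ik([*c,.2],[np.pi,0,yaw]); print(round(yaw,2),None if q is None else (np.round(q,2).tolist(),round(float(np.abs(q-q0).max()),2)))
print(np.round(q0,2))
E
```

```text
z0.045 t11.95 p [-0.1  -0.15 45.39] f [-1.79 -0.62 -2.02] m [0.053 0.675 0.001] w0.698
z0.065 t12.43 p [-0.08 -0.11 65.28] f [-0.94  0.46 -2.26] m [0.038 0.694 0.02 ] w0.703
z0.095 t13.08 p [-2.000e-02  8.000e-02  9.501e+01] f [-0.88 -0.39 -3.12] m [-0.002  0.706 -0.045] w0.705
-3.1 ([0.98, 0.59, -0.73, 1.7, 0.45, 1.03, 1.71], 1.74)
-2.7 ([1.04, 0.63, -0.84, 1.69, 0.53, 1.06, 2.04], 2.07)
-2.3 ([1.11, 0.67, -0.96, 1.69, 0.61, 1.11, 2.38], 2.41)
-1.9 ([-0.22, 0.88, 1.22, 1.76, -0.9, 1.19, -2.19], 2.16)
-1.5 ([0.19, 0.54, 0.42, 1.74, -0.26, 0.92, -2.35], 2.33)
-1.1 ([0.27, 0.52, 0.31, 1.74, -0.19, 0.91, -2.02], 1.99)
-0.7 ([0.36, 0.51, 0.17, 1.73, -0.11, 0.91, -1.7], 1.67)
-0.3 ([0.51, 0.5, -0.05, 1.72, 0.03, 0.92, -1.42], 1.39)
0.1 ([0.52, 0.5, -0.06, 1.72, 0.04, 0.92, -1.02], 1.0)
0.5 ([0.53, 0.5, -0.08, 1.72, 0.05, 0.92, -0.63], 0.6)
0.9 ([0.57, 0.5, -0.13, 1.72, 0.08, 0.92, -0.26], 0.42)
1.3 ([0.62, 0.51, -0.21, 1.72, 0.12, 0.93, 0.1], 0.41)
1.7 ([0.69, 0.52, -0.3, 1.71, 0.18, 0.94, 0.45], 0.48)
2.1 ([0.77, 0.53, -0.41, 1.71, 0.25, 0.96, 0.79], 0.82)
2.5 ([0.85, 0.55, -0.53, 1.7, 0.32, 0.98, 1.13], 1.16)
2.9 ([0.92, 0.57, -0.64, 1.7, 0.4, 1.0, 1.47], 1.5)
[ 0.28  0.61 -0.55  1.83 -0.29  0.86 -0.03]
```

View pics/s4.png

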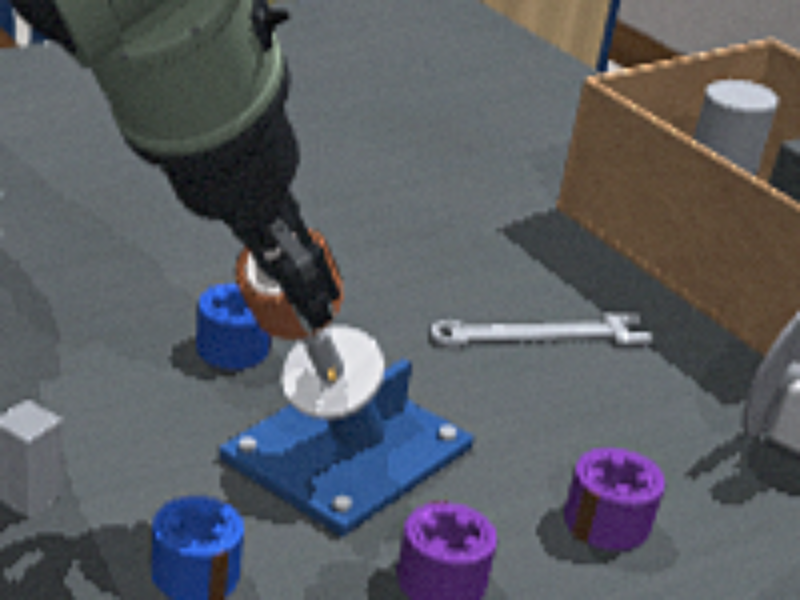

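```bash
python3 - <<'E'
from h import *
from cell import env,readout,cams
env.movel(at(0,0,.125),v=.12)
o=[np.pi,0,1.3]
env.reach([.4947,-.3238,.14],o);env.hold(.2)
print(readout.current_time(),readout.current_eef_pos(),readout.current_ee_rot(),readout.current_force(),readout.current_grip_width())
env.movel([.4947,-.3238,.045],v=.1)
env.hold(.1);print(readout.current_time(),readout.current_eef_pos())
for n in("scene","side"):
    s=cams.camera(n);cv2.imwrite(f"pics/{n}5.png",cv2.resize(s["pixels"][160:310,125:325] if n=="scene" else s["pixels"][90:240,260:460],(400,300)))
cv2.imwrite("pics/p5.png",np.hstack([cv2.imread("pics/scene5.png"),cv2.imread("pics/side5.png")]))
E
```

```text
15.4333 [ 0.49503587 -0.32323105  0.13999706] [ 3.14153333e+00 -3.43426074e-04  1.30085560e+00] [-0.26144064 -0.40032523 -1.96989205] 0.6976384214409473
16.6333 [ 0.49500078 -0.32406303  0.04566357]
```

View pics/p5.png

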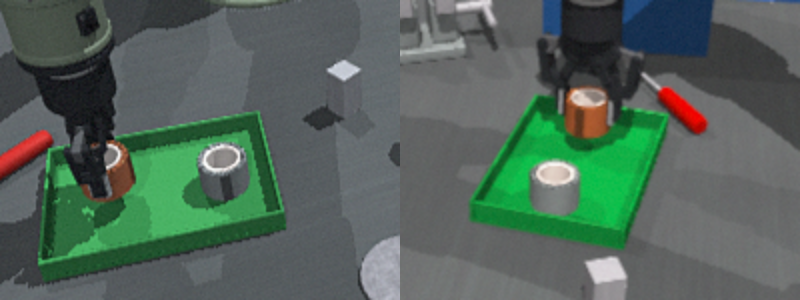

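The roll is over the empty half of the tray (left panel ~(107,168)), with the grey roll at (222,170) clear. Lower until it touches.

```bash
python3 - <<'E'
from h import *
from cell import env,readout
env.movel([.4947,-.3238,.02],v=.05);env.hold(.15)
f0=readout.current_force()
for z in np.arange(.018,.0095,-.001):
    r=env.movel([.4947,-.3238,z],v=.01,contact_N=2.5)
    df=readout.current_force()-f0
    print(round(z,4),r,readout.current_eef_pos().round(4),df.round(2),round(readout.current_time(),2),flush=True)
    if r or df[2]>2: break
E
```

```text
0.018 False [ 0.4946 -0.3238  0.0179] [-0.3  -1.17 -1.45] 17.88
0.017 False [ 0.4947 -0.3238  0.017 ] [-0.4  -0.6  -0.67] 18.13
0.016 False [ 0.4947 -0.3238  0.0159] [ 0.33 -0.1  -1.09] 18.38
0.015 False [ 0.4946 -0.3238  0.0149] [-0.17 -0.82 -1.36] 18.63
0.014 False [ 0.4947 -0.3237  0.0139] [-0.26 -0.58 -0.72] 18.88
0.013 False [ 0.4948 -0.3239  0.0134] [-1.85  0.98  8.34] 19.13
```

```bash
python3 - <<'E'
from h import *
from cell import env,readout,cams
env.movel([.4947,-.3238,.0134],v=.01);env.hold(.1)
print(readout.current_force())
env.move_gripper(0.9);env.hold(.2)
print(readout.current_grip_width(),readout.current_force())
env.movel([.4947,-.3238,.10],v=.1)
env.movel([.4947,-.3238,.22],v=.2);env.hold(.2)
print(readout.current_time(),readout.current_eef_pos(),readout.current_force())
import pickle
P={n:cams.camera(n) for n in("scene","side","wrist")};pickle.dump(P,open("c6.pkl","wb"))
cv2.imwrite("pics/p6.png",np.hstack([cv2.resize(P["scene"]["pixels"][160:310,125:325],(400,300)),cv2.resize(P["side"]["pixels"][90:240,260:460],(400,300))]))
cv2.imwrite("pics/w6.png",P["wrist"]["pixels"]);cv2.imwrite("pics/s6.png",P["scene"]["pixels"])
E
```

```text
[-0.9143277  -0.17551447  1.97497668]
0.9002208684117854 [ 0.06441509  0.06893084 -0.32495368]
21.9667 [ 0.49429725 -0.32354893  0.2187614 ] [-0.05542471  0.32542745  0.13771488]
```

View pics/p6.png

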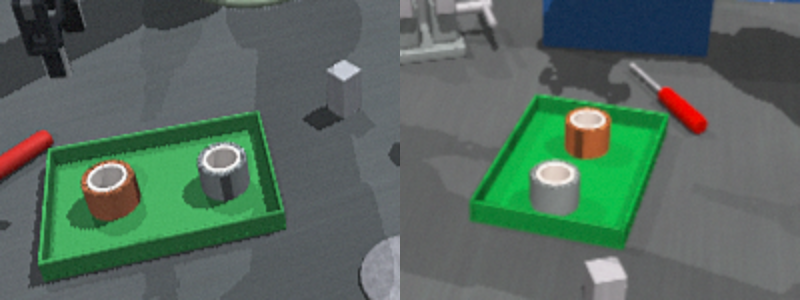

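View pics/w6.png

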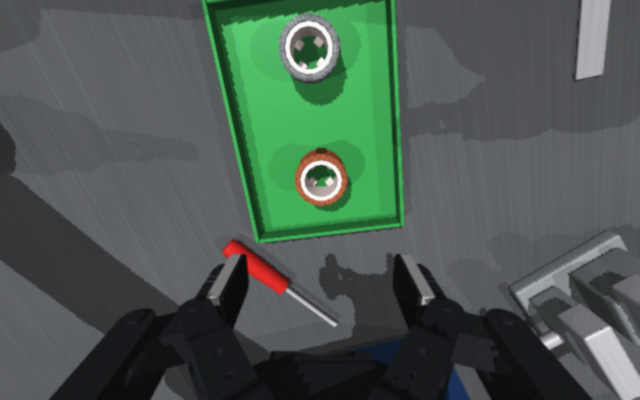

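View pics/s6.png

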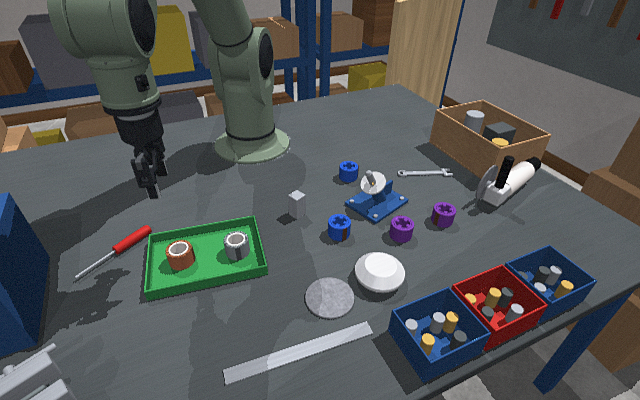

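The brown roll stands flat and web-down in the tray: scene (180,250), wrist (321,180) with the web visible at the bottom. The grey roll, flange and disc are unmoved at (236,245), (380,270) and (330,297). One numeric check of the top height, then hand in.

```bash
python3 - <<'E'
from h import *
import pickle
P=pickle.load(open("c6.pkl","rb"))
print("brown top",tri([ray(P["scene"],(125+107/2,160+179/2)),ray(P["side"],(260+187/2,90+119/2))]))
C=pickle.load(open("c0.pkl","rb"))
for n,s in (("scene",(slice(225,265),slice(222,252))),("scene",(slice(245,320),slice(300,410))),("side",(slice(165,200),slice(322,352))),("side",(slice(200,280),slice(178,262)))): print(n,np.abs(P[n]["pixels"][s].astype(int)-C[n]["pixels"][s]).mean().round(2))
from cell import job_done,readout
job_done();print(readout.current_time())
E
```

```text
brown top (array([ 0.49518722, -0.3250934 ,  0.04729272]), [0.278995308450011, 0.2789953084500323])
scene 9.9
scene 5.16
side 12.85
side 4.09
the job is handed in; nothing more can be done
the job is handed in; nothing more can be done
```

The brown roll is off the spindle and stands flat, same way up, in the empty half of the green tray beside the grey roll. I handed the job in at about 22 s of the 50 s.

- **Unlocking:** I gripped the roll along the leaning axis with 40 N and lifted it about 6 mm; the spring pushed back about 5 N. Turning it clockwise, the push ceased at 0.35 rad. The wrist view had put the bar about 0.98 rad from x, which means release from about 0.39 rad clockwise, so this agreed within 0.04 rad.
- **Drawing off:** I took it straight along the axis, and no force beyond the roll's weight built up along it.
- **Setting down:** It touched the tray floor at the height I expected, with about 8 N on contact. I eased that to about 4 N net of the roll's weight before opening the gripper, then backed off clear.

**Last checks:**
- The roll's top is at about 47 mm against the 49 mm expected. That is within the 2 mm calibration.
- It is centred at (0.495, -0.325), about 1 mm from where I aimed.
- The grey roll, flange and disc look unmoved in the pictures. The before/after pixel comparison was not zero (mean difference 4 to 13 grey levels). I put that down to noise and changed shadows, but I did not measure their positions again.

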